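Open the dust-filter compartment on the shoemaker's bench

TASK

Open the dust-filter unit on the shoemaker's bench: press its snap tab fully down, where it stays, and then push the released filter cover off its seat, along its channel, until it lies flat on the lower ledge and the filter is uncovered. Only press and push with the fingers: do not lift or carry the cover, and leave the other things on the bench where they are. Finish with the hand clear of everything.

Things in the scene. Friction and masses are not known exactly. Their poses are not given: they have to be found in the camera images.
- filter_unit: low grey dust-filter unit fixed to the bench (mm): spans x -70..90 across, y -172..200 along, deck at z 76; 64 wide hose stub at its +y end. Origin in its underside, z up. A channel 94 wide (x -47..47) runs along y in its top: the seat at z 70 for y 0..114.5 with the paper filter in its opening, then the ledge. The cover leaves its seat towards -y
- ledge_mid (a point): middle of the ledge's flat top, at unit x 0, y -83, z 64. The ledge is the part of the channel's floor at unit y -166..0, 6 mm lower than the seat, closed at y -166 by an end wall as high as the deck. The cover drops onto it when pushed off the seat
- tab_top (a point): middle of the top face of the snap tab, a black 24 x 24 mm block that stands out of the deck beside the channel at unit x 68, y 6. Its top is at unit z 90 (14 above the deck) when up, 80 when fully down. Inside the unit it carries a 60 mm wide stop bar across the channel, just ahead of the cover's -y edge
- snap_tab (a joint): how far the tab is pressed straight down, m: 0 up, 0.010 fully down (solid stop); starts at 0 to 0.002. It moves against about 4 N of friction, has no spring and stays where it is left. Its stop bar's top is 8 mm above the seat at 0 and 2 mm below at 0.010; only then can the cover slide over it
- filter_cover: loose grey plastic filter cover, about 0.14 kg (mm): a plate 90 (x) x 100 (y) x 10 thick with one upright rib across its middle. Origin at the middle of its underside, axes parallel to the unit's; 2 clearance each side in the channel. It starts on the seat at unit y 62.5, its top 4 above the deck; on the ledge its top is 2 below the deck
- cover_center (a point): centre of the cover's plate, 5 above its underside: unit z 75 on the seat, 69 on the ledge. Wholly off the seat when its unit y is below -50; against the end wall it is at -116
- rib_center (a point): centre of the rib on the cover: 60 (x) x 10 (y), rising from the plate's top (10 above the cover's underside) to 31 above the underside; this point is 20 above the underside. Push on the rib's +y face, towards the unit's -y
- shoe: a finished dark brown leather shoe, 260 x 88 x 90 high, sole down; origin at the middle of the underside (bystander, mm)
- polish_tin: a flat round closed tin, 56 diameter, 20 high, standing on the unit's rear deck beyond the cover's rear edge (unit about x -25..+40, y 160..170); origin at the middle of its underside (bystander, mm)
- cement_can: a metal can with paper label, 70 diameter, 85 high, on the table; origin at the middle of its underside (bystander, mm)
- hammer: a hammer about 240 long lying on the table; origin under its middle, x along it (bystander, mm)
- heel_block: a black rubber shoe heel, about 80 x 62 x 28 high, on the table; origin in its underside (bystander, mm)
- thread_spool: a tan spool, 48 diameter, 55 high, standing on the table; origin at the middle of its underside (bystander, mm)
Not all that is in view belongs to the job. Of the things that look like the filter_cover, the largest one is meant.

How it is judged:
By the outcome, as a careful person would: the job done as asked, in the order asked, and still so for the second after the job is handed in, with the robot touching nothing.
It also fails if it takes over 37 s, if anything falls off the work surface, if the arm or the gripper's body presses on something with over 40 N, if the wrist force passes 120 N, or if a joint passes its speed limit or range.

ROBOT

A 6-joint arm with a two-finger parallel gripper is mounted at the origin on the work surface. World frame = base frame: x ahead of the robot, y to its left, z up, the work surface at z = 0. Lengths are in mm, angles in degrees, forces in N, time in s.
With the tool pointing down it reaches from about 300 to 850 mm from the base axis. Payload 4.2 kg.
Tool frame: the origin (TCP) lies between the finger pads; the fingertips stand 22 mm ahead of it and the grasp point (between the pads) lies 3 mm ahead of it; z points along the fingers, y is the direction in which the jaws open and shut (so a half turn about z gives the same grasp; the last joint's range is limited). The gripper opens to 91 mm and grips with 3 to 60 N. Pads are 32 mm wide; open, the fingers measure 118 mm over their backs; the gripper's body (76 mm by 178 mm) begins 60 mm behind the grasp point.
Start: joints at [-77.464, 18.312, 89.639, -0, 72.044, -1.146], TCP at [136.01, -558.697, 235.976] pointing down, gripper open.
Joint ranges: [-177.97, 177.97], [-48.28, 115.42], [12.27, 149.76], [-77.06, 257.06], [2.81, 150.46], [-146.56, 146.56]. Speed limits (degrees/s): [147.25, 147.25, 180, 180, 180, 180].

INTERFACE

Orientations are given as [roll, pitch, yaw] about the fixed x, y, z axes, in that order (R = Rz(yaw) Ry(pitch) Rx(roll)).
In Python, from workcell import telemetry, cams, env gives the robot as it stands.
- The arm moves only by the shell command python3 -m inch 'ROWS' [FORCE]. ROWS is JSON, a list of rows, each an object of numbers: "x", "y", "z": the shift along the tool's x, y, z in cm; "yaw": the turn about the tool's z in units of 5 degrees (1.0 is 5 degrees); "gripper": the gripper's target within -1 to 1 (fully open at 1, half-way at 0, shut at -1). A call has 1 to 12 rows; each row shifts and turns the commanded pose from where the row before left it, along the tool's axes as they then stand; what a row does not reach is not made up. A row lasts 1/12 s, in which the tool goes at most 41.7 mm and 7.16 degrees, less where a joint would pass 70% of its speed; a pose out of reach is approached as far as the arm can. A call is refused whole if a number of a shift passes 4.17 or a number of a turn 1, either way. A call with a gripper value outside its range is refused whole. The fingers move at their own pace and stop on an object; FORCE is the grip in N (left out, the last holds). Time passes only in rows, so rows that do not move let the fingers close. It gives the time, the measured TCP pose, the force and the opening at its end, in the units of the state.
- telemetry.state(): the state, without advancing time (a new reading comes with each control period).
- cams.grab_frame(name): name is "scene" or "top" or "wrist"; returns a dict with "pixels" (420x560x3 uint8, red, green, blue), "mtx" (3x3 intrinsics, pixels), "rvec" (rotation vector, rad) and "tvec" (3), from world to camera coordinates, as OpenCV has them. Camera axes: x right, y down, z forward; pixel columns grow to the right and rows downward; lengths in mm; the calibration is good to about 2 mm. A picture is of the moment at which its call begins. There is no depth.
- env.job_done(): hands the job in, once; it reports no verdict.
The state is a dict: "time_s": time; "qpos": joint angles; "qvel": joint speeds; "effort": joint torques, N m; "ee_pos": TCP position; "ee_rot": TCP orientation; "force": force on the tool from outside, world axes, zero at the start; "torque": the same for the moment, N m; "gripper_width": finger opening in mm.
Only numpy, scipy, OpenCV 4.12 (cv2) and the standard library are available. Lean on these libraries where they do the work, as an engineer would, in place of code of your own. Each camera call takes 0.05 s, during which the arm holds its last target. There are 200 camera calls.

## Working session

There is one attempt and no reset: what is moved stays moved. The work goes in short steps, Python scripts to look and compute and a shell command to move; the robot and the scene stay as the last step left them, time stands still between calls to the robot, and variables do not carry over. Pictures are saved under pics/ and viewed, about 8 in all and at most 12, crops included, and the job is handed in when it is done.

```bash
mkdir -p pics
cat > h.py <<'E'
import numpy as np, cv2, pickle
from workcell import telemetry, cams, env
def grab(n,tag):
    f=cams.grab_frame(n); pickle.dump(f,open(f'pics/{tag}.pkl','wb'))
    cv2.imwrite(f'pics/{tag}.png',f['pixels'][:,:,::-1]); return f
def load(tag): return pickle.load(open(f'pics/{tag}.pkl','rb'))
def proj(f,P): return cv2.projectPoints(np.float64(P).reshape(-1,1,3),np.float64(f['rvec']),np.float64(f['tvec']),np.float64(f['mtx']),None)[0].reshape(-1,2)
def ray(f,uv,z):
    R=cv2.Rodrigues(np.float64(f['rvec']))[0]; t=np.float64(f['tvec']).ravel(); c=-R.T@t
    d=R.T@np.linalg.inv(f['mtx'])@np.array([uv[0],uv[1],1.]); return c+d*(z-c[2])/d[2]
E
python3 - <<'E'
from h import *
a=grab('scene','s0');b=grab('top','t0');grab('wrist','w0')
for f in(a,b):
    R=cv2.Rodrigues(np.float64(f['rvec']))[0];print(-R.T@np.float64(f['tvec']).ravel())
print(telemetry.state())
E
```

```text
[1232.73021682   33.72868397  784.35823574]
[ 345.79457141   24.73234632 1147.22437273]
{'time_s': 0.15, 'qpos': array([-7.74630835e+01,  1.83431446e+01,  8.96893062e+01,  1.16533079e-03,
        7.20431328e+01, -1.14548045e+00]), 'qvel': array([-0.07409968, -0.14710487, -0.20803441, -0.07925842,  0.12863562,
        0.03844862]), 'effort': array([ 7.09195024e-05, -4.12773585e+01, -2.32154399e+01,  7.27332733e-02,
        4.33513394e-02, -9.84061148e-05]), 'ee_pos': array([ 135.94778112, -558.34982407,  235.32129153]), 'ee_rot': array([-1.79924454e+02, -2.61886607e-03,  1.36820353e+01]), 'force': array([ 0.34981694, -0.55054547, -0.74311208]), 'torque': array([-0.04164693,  0.0228449 , -0.00877464]), 'gripper_width': 91.00296205927368}
```

View pics/t0.png

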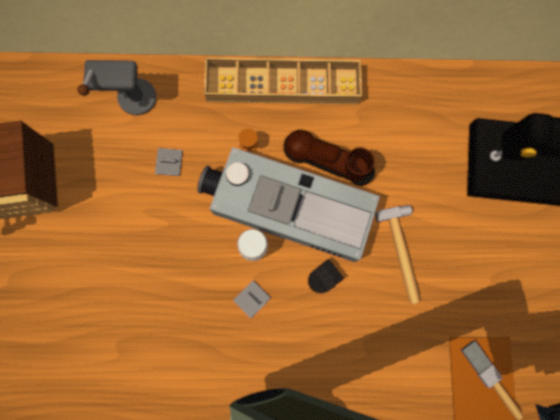

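View pics/s0.png

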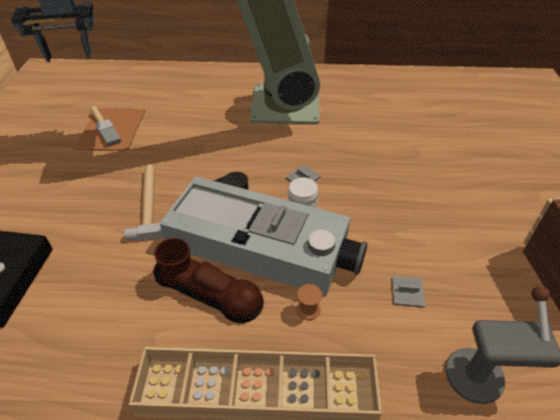

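In the top view the unit is at about (295,205), with its hose at (208,180) and the black tab at (306,181). There are three cover look-alikes: (275,198) on the unit, and loose ones at (169,161) and (252,298). The one on the unit is the largest and sits on the seat. Next I'll fit the unit's pose and confirm it in a crop.

```bash
cat > fit.py <<'E'
from h import *
from scipy.optimize import least_squares
t=load('t0');s=load('s0')
def W(p,P):
    c,n=np.cos(p[2]),np.sin(p[2]);P=np.float64(P).reshape(-1,3)
    return np.c_[p[0]+c*P[:,0]-n*P[:,1],p[1]+n*P[:,0]+c*P[:,1],P[:,2]]
M=[(t,(234,150),(90,200,76)),(t,(379,195),(90,-172,76)),(t,(361,259),(-70,-172,76)),(t,(213,212),(-70,200,76)),(t,(306,181),(68,6,90)),
(s,(241,238),(68,6,90)),(s,(349,219),(-70,200,76)),(s,(196,183),(-70,-172,76)),(s,(163,222),(90,-172,76)),(s,(328,272),(90,200,76))]
def r(p): return np.concatenate([proj(f,W(p,P))[0]-uv for f,uv,P in M])
if __name__=='__main__':
    q=least_squares(r,[450,0,-.29],loss='soft_l1',x_scale=[10,10,.1]);p=q.x;print(p,np.degrees(p[2]));print(r(p).reshape(-1,2).round(1))
    np.save('p.npy',p)
    out=[]
    for f,c,n in((t,(200,135),190),(s,(150,165),230)):
        k=4 if n==190 else 3
        im=cv2.resize(f['pixels'][c[1]:c[1]+135,c[0]:c[0]+n,::-1],None,fx=k,fy=k,interpolation=cv2.INTER_CUBIC)
        for P,col in(([(90,200,76),(90,-172,76),(-70,-172,76),(-70,200,76)],(0,255,0)),([(56,-6,90),(80,-6,90),(80,18,90),(56,18,90)],(0,0,255)),([(45,12.5,80),(45,112.5,80),(-45,112.5,80),(-45,12.5,80)],(255,0,0)),([(30,57.5,101),(30,67.5,101),(-30,67.5,101),(-30,57.5,101)],(0,255,255))):
            cv2.polylines(im,[((proj(f,W(p,P))-c+.5)*k).astype(int)],True,col,1)
        cv2.imwrite(f'pics/crop{k}.png',im[:,:800])
    for n,P in dict(tab=(68,6,90),rib=(0,67.5,91),ribend=(0,-105,85)).items(): print(n,W(p,P))
E
python3 fit.py
```

```text
[ 5.51964629e+02 -5.72932469e+01 -3.11420783e-01] -17.8430965217456
[[-2.8 -1.5]
 [-0.2  0.7]
 [-0.6  0.3]
 [-3.8 -1.6]
 [-0.3 -1. ]
 [-1.6 -5.2]
 [-0.3 -3.8]
 [-2.5 -7.2]
 [-5.1  0.9]
 [ 0.4 -0.2]]
tab [[618.53224206 -72.41782609  90.        ]]
rib [[572.6473977    6.95994824  91.        ]]
ribend [[ 519.79143336 -157.24266146   85.        ]]
```

View pics/crop4.png

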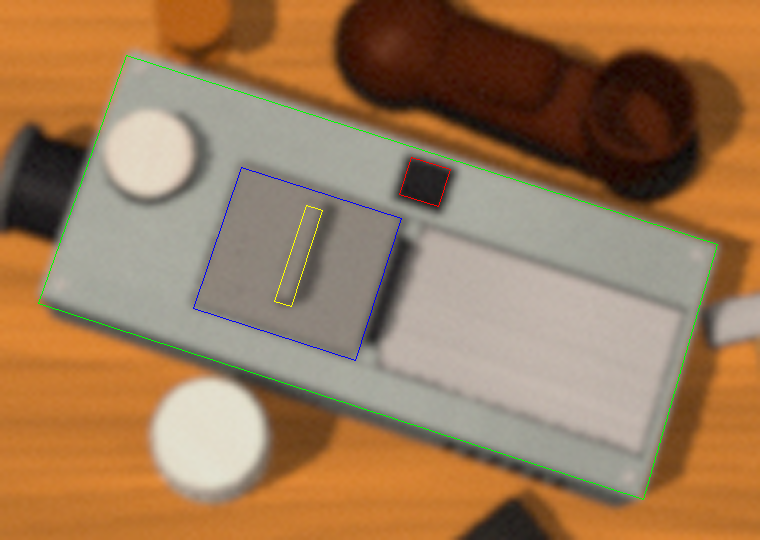

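View pics/crop3.png

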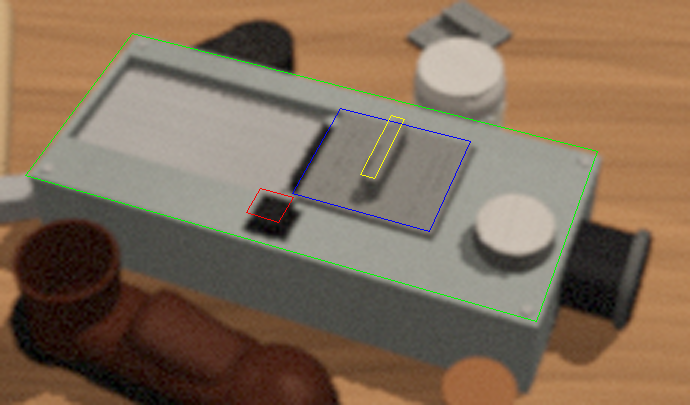

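The overlay matches the deck, cover, rib and tab to within 1–2 px. This confirms the cover on the seat, with its plate at about (300,265) in the crop, as the 90x100 one. Plan: close the fingers, align the tool yaw to the unit (-17.8°, tool y = unit -y), and go above the tab.

```bash
python3 -m inch '[{"yaw":1,"gripper":-1},{"yaw":1,"gripper":-1},{"yaw":1,"gripper":-1},{"yaw":1,"gripper":-1},{"yaw":1,"gripper":-1},{"yaw":1,"gripper":-1},{"yaw":0.3,"gripper":-1}]' 30
python3 -m inch '[{"x":1.29,"y":-2.54},{"x":1.29,"y":-2.54},{"x":1.29,"y":-2.54},{"x":1.29,"y":-2.54},{"x":1.29,"y":-2.54},{"x":1.29,"y":-2.54},{"x":1.29,"y":-2.54},{"x":1.29,"y":-2.54},{"x":1.29,"y":-2.54},{"x":1.29,"y":-2.54},{"x":1.29,"y":-2.54},{"x":1.29,"y":-2.54}]'
python3 -m inch '[{"x":1.29,"y":-2.54},{"x":1.29,"y":-2.54},{"x":1.29,"y":-2.54},{"x":1.29,"y":-2.54},{"x":1.29,"y":-2.54},{"x":1.29,"y":-2.54},{"x":1.29,"y":-2.54},{"x":1.29,"y":-2.54},{"x":1.29,"y":-2.54},{"x":1.29,"y":-2.54},{},{}]'
cat > where.py <<'E'
from h import *
p=np.load('p.npy');s=telemetry.state();e=s['ee_pos'];d=e[:2]-p[:2];c,n=np.cos(p[2]),np.sin(p[2])
print('unit xy',(c*d[0]+n*d[1]).round(1),(-n*d[0]+c*d[1]).round(1),'tip z',(e[2]-22).round(1),'rot',s['ee_rot'].round(2),'F',s['force'].round(1),'w',round(s['gripper_width'],1),'t',s['time_s'])
E
python3 where.py; python3 -c "
from h import *
grab('wrist','w1')"
```

```text
unit xy -242.5 -604.4 tip z 213.3 rot [-179.92   -0.     13.68] F [ 0.3 -0.6 -0.7] w 91.0 t 0.15invalid input
invalid input
invalid input
```

View pics/w1.png

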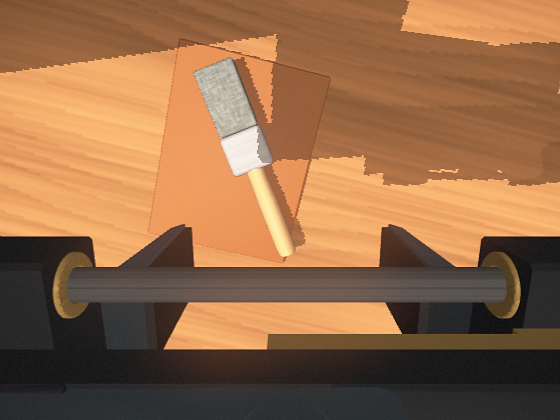

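The wrist view shows only a brush on its mat, because the arm has not moved: the rows were refused. They may need all the keys, so I'll try full rows.

```bash
python3 -m inch '[{"x":0,"y":0,"z":0,"yaw":1,"gripper":-1},{"x":0,"y":0,"z":0,"yaw":1,"gripper":-1},{"x":0,"y":0,"z":0,"yaw":1,"gripper":-1},{"x":0,"y":0,"z":0,"yaw":1,"gripper":-1},{"x":0,"y":0,"z":0,"yaw":1,"gripper":-1},{"x":0,"y":0,"z":0,"yaw":1,"gripper":-1},{"x":0,"y":0,"z":0,"yaw":0.3,"gripper":-1}]' 30; python3 where.py
```

```text
time_s: 0.78
ee_pos: [136.0, -558.6, 235.7]
ee_rot: [-180.0, 0.0, -18.0]
force: [-0.7, 0.9, 0.2]
gripper_width: 47.8
unit xy -242.4 -604.6 tip z 213.7 rot [-1.7998e+02  1.0000e-02 -1.8010e+01] F [-0.7  0.9  0.2] w 47.8 t 0.7833
```

```bash
for i in 1 2; do :; done
python3 -m inch '[{"x":1.29,"y":-2.54,"z":0,"yaw":0,"gripper":-1},{"x":1.29,"y":-2.54,"z":0,"yaw":0,"gripper":-1},{"x":1.29,"y":-2.54,"z":0,"yaw":0,"gripper":-1},{"x":1.29,"y":-2.54,"z":0,"yaw":0,"gripper":-1},{"x":1.29,"y":-2.54,"z":0,"yaw":0,"gripper":-1},{"x":1.29,"y":-2.54,"z":0,"yaw":0,"gripper":-1},{"x":1.29,"y":-2.54,"z":0,"yaw":0,"gripper":-1},{"x":1.29,"y":-2.54,"z":0,"yaw":0,"gripper":-1},{"x":1.29,"y":-2.54,"z":0,"yaw":0,"gripper":-1},{"x":1.29,"y":-2.54,"z":0,"yaw":0,"gripper":-1},{"x":1.29,"y":-2.54,"z":0,"yaw":0,"gripper":-1},{"x":1.29,"y":-2.54,"z":0,"yaw":0,"gripper":-1}]' >/dev/null
python3 -m inch '[{"x":1.29,"y":-2.54,"z":0,"yaw":0,"gripper":-1},{"x":1.29,"y":-2.54,"z":0,"yaw":0,"gripper":-1},{"x":1.29,"y":-2.54,"z":0,"yaw":0,"gripper":-1},{"x":1.29,"y":-2.54,"z":0,"yaw":0,"gripper":-1},{"x":1.29,"y":-2.54,"z":0,"yaw":0,"gripper":-1},{"x":1.29,"y":-2.54,"z":0,"yaw":0,"gripper":-1},{"x":1.29,"y":-2.54,"z":0,"yaw":0,"gripper":-1},{"x":1.29,"y":-2.54,"z":0,"yaw":0,"gripper":-1},{"x":1.29,"y":-2.54,"z":0,"yaw":0,"gripper":-1},{"x":0,"y":0,"z":0,"yaw":0,"gripper":-1},{"x":0,"y":0,"z":0,"yaw":0,"gripper":-1}]'
python3 where.py; python3 -c "
from h import *
from fit import W
p=np.load('p.npy');f=grab('wrist','w2');im=f['pixels'][:,:,::-1].copy()
for P,col in(([(56,-6,90),(80,-6,90),(80,18,90),(56,18,90)],(0,0,255)),([(45,12.5,80),(45,112.5,80),(-45,112.5,80),(-45,12.5,80)],(255,0,0)),([(30,57.5,101),(30,67.5,101),(-30,67.5,101),(-30,57.5,101)],(0,255,255)),([(47,-166,76),(47,0,76),(-47,0,76),(-47,-166,76)],(0,255,0))):
  cv2.polylines(im,[proj(f,W(p,P)).astype(int)],True,col,1)
cv2.imwrite('pics/w2.png',im)"
```

```text
time_s: 2.7
ee_pos: [557.6, -132.8, 235.4]
ee_rot: [180.0, 0.1, -17.7]
force: [-1.2, 0.0, -0.0]
gripper_width: 0.4
unit xy 28.5 -70.2 tip z 213.4 rot [ 1.7997e+02  6.0000e-02 -1.7680e+01] F [-1.2  0.  -0. ] w 0.4 t 2.7
```

View pics/w2.png

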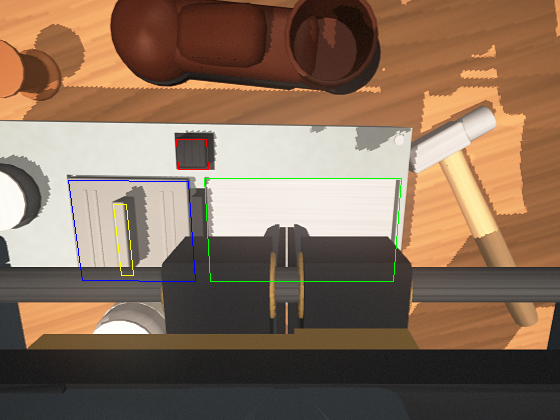

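The wrist view shows tab, cover and channel all within about 2 mm of the fit. Tab is at (193,152), rib at (122,240). Now over the tab, descending to about 10 mm above it.

```bash
python3 -m inch '[{"x":0.98,"y":-1.9,"z":0,"yaw":0,"gripper":-1},{"x":0.98,"y":-1.9,"z":0,"yaw":0,"gripper":-1},{"x":0.98,"y":-1.9,"z":0,"yaw":0,"gripper":-1},{"x":0.98,"y":-1.9,"z":0,"yaw":0,"gripper":-1},{"x":0,"y":0,"z":2.2,"yaw":0,"gripper":-1},{"x":0,"y":0,"z":2.2,"yaw":0,"gripper":-1},{"x":0,"y":0,"z":2.2,"yaw":0,"gripper":-1},{"x":0,"y":0,"z":2.2,"yaw":0,"gripper":-1},{"x":0,"y":0,"z":1.5,"yaw":0,"gripper":-1},{"x":0,"y":0,"z":0,"yaw":0,"gripper":-1},{"x":0,"y":0,"z":0,"yaw":0,"gripper":-1}]' >/dev/null; python3 where.py
```

```text
unit xy 67.0 3.6 tip z 110.6 rot [ 1.7997e+02  1.0000e-01 -1.7890e+01] F [-0.2  0.1 -0.1] w 0.5 t 3.6667
```

```bash
python3 -m inch '[{"x":0.1,"y":-0.24,"z":0.6,"yaw":0,"gripper":-1},{"x":0,"y":0,"z":0.6,"yaw":0,"gripper":-1},{"x":0,"y":0,"z":0.4,"yaw":0,"gripper":-1},{"x":0,"y":0,"z":0.3,"yaw":0,"gripper":-1},{"x":0,"y":0,"z":0.3,"yaw":0,"gripper":-1},{"x":0,"y":0,"z":0.3,"yaw":0,"gripper":-1},{"x":0,"y":0,"z":0.2,"yaw":0,"gripper":-1},{"x":0,"y":0,"z":0,"yaw":0,"gripper":-1},{"x":0,"y":0,"z":0,"yaw":0,"gripper":-1}]' >/dev/null; python3 where.py
python3 -m inch '[{"x":0,"y":0,"z":0.15,"yaw":0,"gripper":-1},{"x":0,"y":0,"z":0.15,"yaw":0,"gripper":-1},{"x":0,"y":0,"z":0.1,"yaw":0,"gripper":-1},{"x":0,"y":0,"z":0,"yaw":0,"gripper":-1},{"x":0,"y":0,"z":0,"yaw":0,"gripper":-1}]' >/dev/null; python3 where.py
```

```text
unit xy 68.6 7.2 tip z 83.9 rot [ 1.7999e+02 -1.0000e-02 -1.7820e+01] F [-0.4 -0.5  0.7] w 0.2 t 4.4167
unit xy 68.7 7.2 tip z 80.2 rot [-1.800e+02 -3.000e-02 -1.782e+01] F [-0.4  0.4  4.5] w 0.5 t 4.8333
```

```bash
for k in 1 2 3; do :; done; python3 -m inch '[{"x":0,"y":0,"z":0.1,"yaw":0,"gripper":-1},{"x":0,"y":0,"z":0,"yaw":0,"gripper":-1},{"x":0,"y":0,"z":0,"yaw":0,"gripper":-1}]' >/dev/null; python3 where.py
python3 -m inch '[{"x":0,"y":0,"z":0.1,"yaw":0,"gripper":-1},{"x":0,"y":0,"z":0,"yaw":0,"gripper":-1},{"x":0,"y":0,"z":0,"yaw":0,"gripper":-1}]' >/dev/null; python3 where.py
```

```text
unit xy 68.7 7.2 tip z 80.1 rot [-1.7999e+02 -6.0000e-02 -1.7820e+01] F [-3.1  0.9  8.5] w 0.3 t 5.0833
unit xy 68.8 7.3 tip z 80.0 rot [-1.7999e+02 -9.0000e-02 -1.7820e+01] F [-3.3  0.3 13.5] w 0.5 t 5.3333
```

The tip stops at z 80 with force climbing, so it is on the solid stop. One firmer press, then up to tip z ~140 and over behind the rib (unit x 0, y 90).

```bash
python3 -m inch '[{"x":0,"y":0,"z":0.15,"yaw":0,"gripper":-1},{"x":0,"y":0,"z":0.1,"yaw":0,"gripper":-1},{"x":0,"y":0,"z":0,"yaw":0,"gripper":-1},{"x":0,"y":0,"z":0,"yaw":0,"gripper":-1}]' >/dev/null; python3 where.py
python3 -m inch '[{"x":0,"y":0,"z":-1,"yaw":0,"gripper":-1},{"x":0,"y":0,"z":-2,"yaw":0,"gripper":-1},{"x":0,"y":0,"z":-2,"yaw":0,"gripper":-1},{"x":0,"y":0,"z":-1.5,"yaw":0,"gripper":-1},{"x":-1.72,"y":-2.08,"z":0,"yaw":0,"gripper":-1},{"x":-1.72,"y":-2.08,"z":0,"yaw":0,"gripper":-1},{"x":-1.72,"y":-2.08,"z":0,"yaw":0,"gripper":-1},{"x":-1.72,"y":-2.08,"z":0,"yaw":0,"gripper":-1},{"x":0,"y":0,"z":0,"yaw":0,"gripper":-1},{"x":0,"y":0,"z":0,"yaw":0,"gripper":-1}]' >/dev/null; python3 where.py
python3 -c "
from h import *
from fit import W
p=np.load('p.npy');f=grab('scene','s2');im=cv2.resize(f['pixels'][165:300,150:380,::-1],None,fx=3,fy=3,interpolation=cv2.INTER_CUBIC)
cv2.imwrite('pics/s2c.png',im)"
```

```text
unit xy 69.0 7.3 tip z 79.7 rot [-179.98   -0.18  -17.81] F [-5.5  1.1 23.2] w 0.6 t 5.6667
unit xy -1.0 91.1 tip z 140.0 rot [ 1.7997e+02  2.0000e-02 -1.7680e+01] F [ 0.5 -0.2 -0.3] w 0.5 t 6.5
```

View pics/s2c.png

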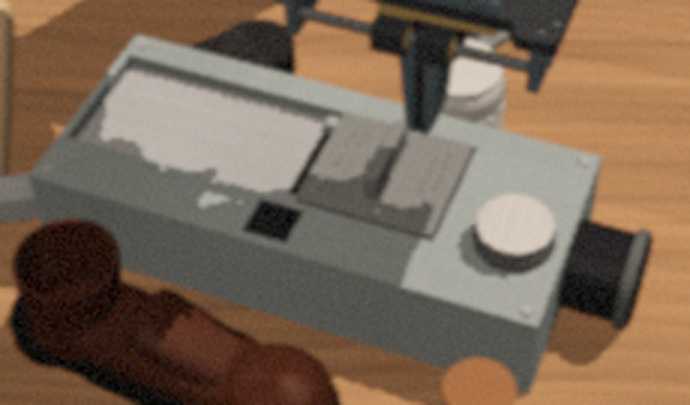

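The tab at (272,220) is now nearly flush, and the fingers are above the plate behind the rib. Descending to tip z ~86, then pushing gently.

```bash
python3 -m inch '[{"x":0,"y":0,"z":1.5,"yaw":0,"gripper":-1},{"x":0,"y":0,"z":1.5,"yaw":0,"gripper":-1},{"x":0,"y":0,"z":1.4,"yaw":0,"gripper":-1},{"x":0,"y":0,"z":1,"yaw":0,"gripper":-1},{"x":0,"y":0,"z":0,"yaw":0,"gripper":-1},{"x":0,"y":0,"z":0,"yaw":0,"gripper":-1}]' >/dev/null; python3 where.py
python3 -m inch '[{"x":0,"y":0.4,"z":0,"yaw":0,"gripper":-1},{"x":0,"y":0.4,"z":0,"yaw":0,"gripper":-1},{"x":0,"y":0.4,"z":0,"yaw":0,"gripper":-1},{"x":0,"y":0.4,"z":0,"yaw":0,"gripper":-1},{"x":0,"y":0.4,"z":0,"yaw":0,"gripper":-1},{"x":0,"y":0.4,"z":0,"yaw":0,"gripper":-1},{"x":0,"y":0.4,"z":0,"yaw":0,"gripper":-1}]' >/dev/null; python3 where.py
```

```text
unit xy 0.1 89.7 tip z 85.9 rot [ 1.7997e+02  5.0000e-02 -1.7870e+01] F [ 0.4 -0.2  0.4] w 0.4 t 7.05
unit xy -0.0 62.2 tip z 86.9 rot [-1.7997e+02 -6.0000e-02 -1.7830e+01] F [1.  2.1 0.7] w 0.4 t 7.6333
```

The cover slides with about 2 N. Continuing the push.

```bash
python3 -m inch '[{"x":0,"y":0.45,"z":0,"yaw":0,"gripper":-1},{"x":0,"y":0.45,"z":0,"yaw":0,"gripper":-1},{"x":0,"y":0.45,"z":0,"yaw":0,"gripper":-1},{"x":0,"y":0.45,"z":0,"yaw":0,"gripper":-1},{"x":0,"y":0.45,"z":0,"yaw":0,"gripper":-1},{"x":0,"y":0.45,"z":0,"yaw":0,"gripper":-1},{"x":0,"y":0.45,"z":0,"yaw":0,"gripper":-1},{"x":0,"y":0.45,"z":0,"yaw":0,"gripper":-1},{"x":0,"y":0.45,"z":0,"yaw":0,"gripper":-1},{"x":0,"y":0.45,"z":0,"yaw":0,"gripper":-1},{"x":0,"y":0.45,"z":0,"yaw":0,"gripper":-1},{"x":0,"y":0.45,"z":0,"yaw":0,"gripper":-1}]' >/dev/null; python3 where.py
python3 -m inch '[{"x":0,"y":0.45,"z":0,"yaw":0,"gripper":-1},{"x":0,"y":0.45,"z":0,"yaw":0,"gripper":-1},{"x":0,"y":0.45,"z":0,"yaw":0,"gripper":-1},{"x":0,"y":0.45,"z":0,"yaw":0,"gripper":-1},{"x":0,"y":0.45,"z":0,"yaw":0,"gripper":-1},{"x":0,"y":0.45,"z":0,"yaw":0,"gripper":-1},{"x":0,"y":0.45,"z":0,"yaw":0,"gripper":-1},{"x":0,"y":0.45,"z":0,"yaw":0,"gripper":-1},{"x":0,"y":0.45,"z":0,"yaw":0,"gripper":-1},{"x":0,"y":0.45,"z":0,"yaw":0,"gripper":-1},{"x":0,"y":0.45,"z":0,"yaw":0,"gripper":-1},{"x":0,"y":0.45,"z":0,"yaw":0,"gripper":-1}]' >/dev/null; python3 where.py; python3 -c "
from h import *
f=grab('scene','s3');im=cv2.resize(f['pixels'][165:300,150:380,::-1],None,fx=3,fy=3,interpolation=cv2.INTER_CUBIC)
cv2.imwrite('pics/s3c.png',im)"
```

```text
unit xy -0.5 7.7 tip z 86.2 rot [ 1.7998e+02  4.0000e-02 -1.7820e+01] F [0.2 0.  0.5] w 1.0 t 8.6333
unit xy -0.3 -46.1 tip z 86.4 rot [180.    -0.   -17.82] F [-0.1  0.3 -0.4] w 0.6 t 9.6333
```

View pics/s3c.png

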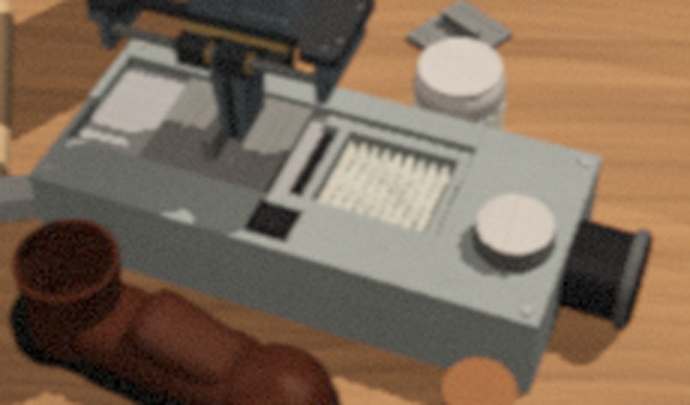

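The cover has dropped into the channel on the ledge (rear edge near (300,150)) and the pleated filter is visible at (385,185). I'll push 22 mm more for margin, then back off and lift away.

```bash
python3 -m inch '[{"x":0,"y":0.45,"z":0,"yaw":0,"gripper":-1},{"x":0,"y":0.45,"z":0,"yaw":0,"gripper":-1},{"x":0,"y":0.45,"z":0,"yaw":0,"gripper":-1},{"x":0,"y":0.45,"z":0,"yaw":0,"gripper":-1},{"x":0,"y":0.4,"z":0,"yaw":0,"gripper":-1},{"x":0,"y":0,"z":0,"yaw":0,"gripper":-1},{"x":0,"y":0,"z":0,"yaw":0,"gripper":-1}]' >/dev/null; python3 where.py
python3 -m inch '[{"x":0,"y":-0.5,"z":0,"yaw":0,"gripper":-1},{"x":0,"y":-0.5,"z":0,"yaw":0,"gripper":-1},{"x":0,"y":0,"z":-2,"yaw":0,"gripper":-1},{"x":0,"y":0,"z":-3,"yaw":0,"gripper":-1},{"x":0,"y":0,"z":-3,"yaw":0,"gripper":-1},{"x":0,"y":0,"z":-3,"yaw":0,"gripper":-1},{"x":-3,"y":0,"z":0,"yaw":0,"gripper":-1},{"x":-3,"y":0,"z":0,"yaw":0,"gripper":-1},{"x":-3,"y":0,"z":0,"yaw":0,"gripper":-1},{"x":-3,"y":0,"z":0,"yaw":0,"gripper":-1},{"x":0,"y":0,"z":0,"yaw":0,"gripper":-1},{"x":0,"y":0,"z":0,"yaw":0,"gripper":-1}]' >/dev/null; python3 where.py
python3 -c "
from h import *
from fit import W
p=np.load('p.npy');o=[]
for n,c in(('top',(190,120)),('scene',(150,150))):
  f=grab(n,n+'4');im=f['pixels'][:,:,::-1]
  im=cv2.resize(im[c[1]:c[1]+150,c[0]:c[0]+230],None,fx=3,fy=3,interpolation=cv2.INTER_CUBIC)[:300*2]
  y=-91
  for P in([(45,y-50,74),(45,y+50,74),(-45,y+50,74),(-45,y-50,74)],): cv2.polylines(im,[((proj(f,W(p,P))-c+.5)*3).astype(int)],True,(255,0,0),1)
  o.append(cv2.resize(im,None,fx=.66,fy=.66,interpolation=cv2.INTER_AREA))
cv2.imwrite('pics/end.png',np.vstack(o))"
```

```text
unit xy -0.2 -68.1 tip z 86.5 rot [ 1.7998e+02 -1.0000e-02 -1.7840e+01] F [-0.8 -0.5  0.6] w 0.6 t 10.2667
unit xy -121.2 -57.2 tip z 196.9 rot [-1.800e+02 -7.000e-02 -1.776e+01] F [ 0.8 -0.3  0.3] w 0.0 t 11.2667
```

View pics/end.png

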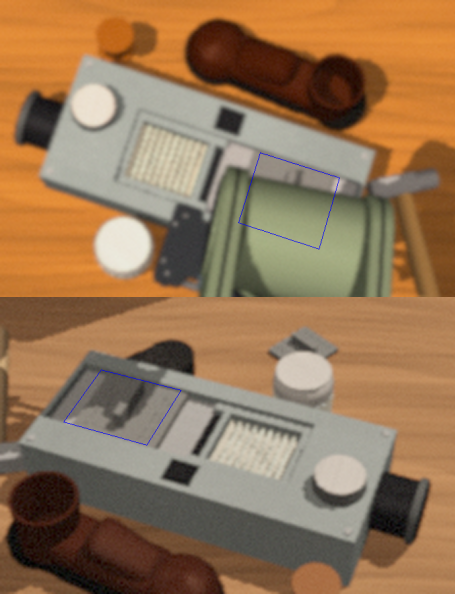

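The cover lies flat on the ledge and matches the overlay at unit y ≈ -90. The filter is uncovered, the tab is down, and the tin, shoe and can look where they were. The hand is clear, so I'm handing the job in.

```bash
python3 -c "
from h import *
print(env.job_done())"; python3 where.py
```

```text
the job is handed in; nothing more can be done
None
the job is handed in; nothing more can be done
```

The dust filter is open and the job is handed in, after about 11.3 s on the robot's clock.

- **Tab:** I pressed it down with the closed fingers until it hit its solid stop. The tip stopped at z about 80 mm while the force rose to 23 N, and the tab still looked down in the last picture.
- **Cover:** I pushed it by the rib along the channel, with about 2 N measured early in the push. It ended flat on the ledge at unit y of about -90, wholly off the seat, with the filter uncovered.
- **Other things on the bench:** The tin, shoe and can looked unmoved in the last pictures; I checked this by eye and did not measure it. The arm hid part of the unit in the last top view, so the cover's final place rests mainly on the scene view and the finger position.
- **Hand:** It was clear at the end, with the fingertips at z about 197 mm and about 1 N or less on the tool.

One thing failed on the way: the first moves were refused as invalid input because the rows did not carry all five keys. Nothing had moved, and full rows worked. The scene camera was also a few pixels off against the fitted unit pose, while the top and wrist views agreed with it to about 2 mm.

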